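Upend the washed beaker on the drying stand

TASK

Put the small empty beaker that lies on its side in the cradle upside down on the blue drying stand: open mouth downward over the white peg, rim resting flat on the blue foot, and let go of it. Leave the beaker of yellow liquid standing where it is.

Things in the scene. Friction and masses are not known exactly. Their poses are not given: they have to be found in the camera images.
- beaker: Small empty glass beaker, 57 mm tall, 42 mm outer diameter (46 at the lip), bore about 34 mm, 80 g. Starts lying in the cradle, axis level 47 mm up, mouth toward the robot's left (within 25 degrees of +y). Origin: centre of the outside of its closed bottom; z axis: from bottom to mouth. Grip it across its diameter, fingers straddling it from above, upright or leaning.
- cradle: Fixed cradle: grey foot 96 x 56 x 8 mm, two level steel rails of 8 mm diameter along its x axis, 88 mm long, 26 mm between centres, tops 29 mm above the worktop. The beaker lies between them and sticks out 4 mm beyond them on each side, with free air beside it down to the foot. Origin: centre of the underside, on the worktop; z up.
- stand: Fixed drying stand: round blue foot, 76 mm diameter, 20 mm high, with an upright white peg of 10 mm diameter in its middle, tip 55 mm above the worktop, collar of 15 mm at its root. Origin: centre of the underside, on the worktop; z up. With the beaker rim-down on the foot its bottom is 77 mm above the worktop. A wall rises at y = 0.45, so lean tools from the right.
- yellow_beaker: Bystander: larger glass beaker holding yellow liquid, 55 mm diameter, 70 mm tall, standing upright farther back. Origin: centre of its underside; z up.
Things that resemble listed ones, but are neither listed nor needed, are in the scene too. What is meant by the stand is not orange, and is the larger of those in its own colour. What is shaped like the beaker but purple is not meant.

How it is judged:
At the end, for the whole second after the job is handed in: The small beaker stands mouth down over the peg (within 10 degrees of fully inverted, its axis within 17 mm of the peg's), its bottom 72 to 82 mm above the worktop (rim on the blue foot), at rest and released; the yellow beaker was not moved or tipped (angle between beaker's own z axis and vertical above 2.97 rad and horizontal distance between beaker and stand below 0.017 m and z of beaker in the frame of stand between 0.072 and 0.082 m and linear speed of beaker below 0.02 m/s and contact force between beaker and the fingers below 0.1 N); the robot touches nothing.
It fails at once if the beaker of yellow liquid is shifted by more than 30 mm or tipped by more than 20 degrees (distance of yellow_beaker from where it was at the start of the episode above 0.03 m or angle between yellow_beaker's own z axis and vertical above 0.35 rad).
It also fails if it takes over 38 s, if anything falls off the work surface, if the arm or the gripper's body presses on something with over 40 N, if the wrist force passes 120 N, or if a joint passes its speed limit or range.

ROBOT

A 7-joint arm with a two-finger parallel gripper is mounted at the origin on the work surface; the furniture and walls round the work are solid. World frame = base frame: x ahead of the robot, y to its left, z up, the work surface at z = 0. Lengths are in m, angles in rad, forces in N, time in s.
With the tool pointing down it reaches from about 0.4 to 0.875 m from the base axis. Payload 19.3 kg.
Tool frame: the origin (TCP) lies midway between the tips of the shut fingers; the grasp point (between the pads) lies bot.tcp_to_grasp behind it (bot.tcp_to_grasp is the distance from the TCP to the grasp point, in m); z points along the fingers, y is the line along which they close (so a half turn about z gives the same grasp; the last joint's range is limited). The gripper opens to 85 mm and grips with 20 to 120 N. Pads are 22 mm wide; open, the fingers measure 114 mm over their backs; the gripper's body (76 mm by 85 mm) begins 54 mm behind the grasp point. The pads swing forward as they close: fully open they stand 13 mm farther back than shut.
Start: joints at [1.057, 0.521, -0.036, 1.599, 0.021, 1.021, -0.113], TCP at [0.268, -0.564, 0.197] pointing down, gripper open.
Joint ranges: [-2.91, 2.91], [-0.3, 2.13], [-1.5, 1.42], [0.17, 2.43], [-1.26, 4.41], [0.16, 1.93], [-2.52, 2.52]. Speed limits (rad/s): [1.89, 1.89, 2.39, 2.39, 3.01, 3.01, 3.01].

INTERFACE

Orientations are given as [roll, pitch, yaw] about the fixed x, y, z axes, in that order (R = Rz(yaw) Ry(pitch) Rx(roll)).
In Python, from workcell import observe, imaging, bot gives the robot as it stands.
- The arm moves only by the tool send_rows, never from a script. Its argument "plan" is text: rows parted by semicolons, each of 7 numbers parted by spaces: the shift along the tool's x, y, z in m, then the turn, a rotation vector about the tool's x, y, z in degrees, then the finger opening in m, from 0 to 0.0854. In form: dx dy dz rx ry rz claw; .... A call has 1 to 10 rows; each row is the pose to reach, as a shift and turn from the pose commanded when the call began, along the tool's axes at that moment; what a row does not reach only later rows make up. A row lasts 1/12 s, in which the tool goes at most 41.7 mm and 7.16 degrees, less where a joint would pass 70% of its speed; a pose out of reach is approached as far as the arm can. A call with a gripper value outside its range is refused whole. The fingers move at their own pace and stop on an object; "grip_force" is the grip in N (left out, the last holds). Time passes only in rows, so rows that repeat a pose let the fingers close. It gives the time, the measured TCP pose, the force, the opening and the grip force at its end, in the units of the state.
- observe(): the state, without advancing time (a new reading comes with each control period).
- imaging.grab_frame(name): name is "side" or "top" or "wrist"; returns a dict with "color" (384x512x3 uint8, red, green, blue), "fx", "fy", "cx", "cy" (pixels), "eye" and "orientation" of the camera in the world; the wrist camera has in their place "tool_from_camera" (4x4, takes a point from camera to tool coordinates, whose origin is the TCP and whose axes are the flange's). Camera axes: x right, y down, z forward; pixel columns grow to the right and rows downward; lengths in m; the calibration is good to about 2 mm. The wrist camera is an equidistant fisheye: a pixel r from the principal point sees the ray r / f radians off the axis. A picture is of the moment at which its call begins: read the wrist's pose just before it. There is no depth.
- bot.job_done(): hands the job in; it is judged then, once.
The state is a dict: "clock": time; "qpos": joint angles; "qd": joint speeds; "joint_efforts": joint torques, N m; "position": TCP position; "tool_rot": TCP orientation; "force": force on the tool from outside, world axes, zero at the start; "moment": the same for the moment, N m; "grip_width": finger opening in m; "finger_force": force on a finger pad.
Only numpy, scipy, OpenCV 4.12 (cv2) and the standard library are available. Lean on these libraries where they do the work, as an engineer would, in place of code of your own. Each camera call takes 0.05 s, during which the arm holds its last target. There are 200 camera calls.

## Working session

There is one attempt and no reset: what is moved stays moved. The work goes in short steps, Python scripts to look and compute and a tool call to move; the robot and the scene stay as the last step left them, time stands still between calls to the robot, and variables do not carry over. Pictures are saved under pics/ and viewed, at most 10 in all, crops included, and the job is handed in when it is done.

Besides the shell and the picture viewer there is one more tool, called after "Call:" by a JSON object that holds its "api" and its "payload", one argument or row to a line. send_rows: Moves the arm, as the interface text tells. Its arguments: {"type":"object","properties":{"plan":{"type":"string"},"grip_force":{"type":"number"}},"required":["plan"]}

```bash
ls; mkdir -p pics; python3 - <<'E'
from workcell import observe, imaging, bot
import cv2,numpy as np
s=observe(); print(s, bot.tcp_to_grasp)
ims=[]
for n in("top","side"):
    f=imaging.grab_frame(n); print({k:v for k,v in f.items() if k!="color"})
    cv2.imwrite(f"pics/{n}0.png",f["color"][...,::-1])
f=imaging.grab_frame("wrist"); print({k:v for k,v in f.items() if k!="color"})
cv2.imwrite("pics/w0.png",f["color"][...,::-1])
E
```

```text
pics
{'clock': 0.0, 'qpos': array([ 1.05680929,  0.52202905, -0.0363305 ,  1.59998884,  0.02121366,
        1.0211014 , -0.11278177]), 'qd': array([ 0.00116316,  0.00171586,  0.00014537,  0.0005336 , -0.00158607,
        0.00070521, -0.00166913]), 'joint_efforts': array([-1.61237378e-03, -9.27086377e+01,  1.97940588e+00, -3.69925618e+01,
        1.79388846e-02,  8.27895332e-03,  2.17334332e-05]), 'position': array([ 0.26815498, -0.56414082,  0.19662322]), 'tool_rot': array([-3.14045510e+00,  9.12762516e-05,  4.43804829e-01]), 'force': array([-0.20468361, -0.59917895, -0.10465414]), 'moment': array([ 0.02667249, -0.03599771, -0.00711627]), 'finger_force': 0.0, 'grip_width': 0.08515448297123168} 0.0187
{'fx': 443.9285902460984, 'fy': 443.9285902460984, 'cx': 249.3652973561248, 'cy': 194.58073968922167, 'eye': array([0.45398962, 0.03451586, 0.89060003]), 'orientation': array([-3.00116586,  0.03539494, -1.58489878])}
{'fx': 365.0436649245981, 'fy': 365.0436649245981, 'cx': 254.2750190474511, 'cy': 190.98079334153044, 'eye': array([ 1.09953112, -0.11536525,  0.750508  ]), 'orientation': array([-2.48650289,  0.00923357,  1.26042131])}
{'fx': 297.3186396354542, 'fy': 297.3186396354542, 'cx': 256.9659159678389, 'cy': 188.03923273708557, 'tool_from_camera': array([[-1.71084125e-04, -9.44781607e-01, -3.27700603e-01,
         8.54356575e-02],
       [ 9.99999985e-01, -1.72997453e-04, -2.33118583e-05,
        -8.59701714e-04],
       [-3.46667549e-05, -3.27700602e-01,  9.44781622e-01,
        -1.76126175e-01],
       [ 0.00000000e+00,  0.00000000e+00,  0.00000000e+00,
         1.00000000e+00]])}
```

View pics/top0.png

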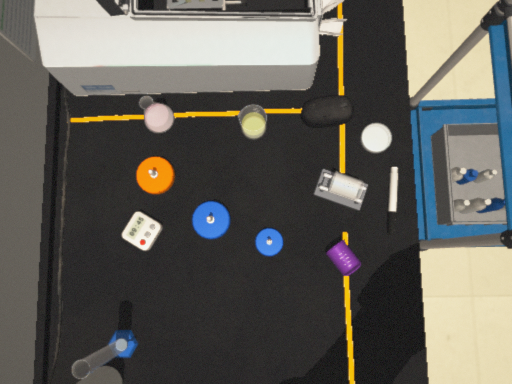

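View pics/side0.png

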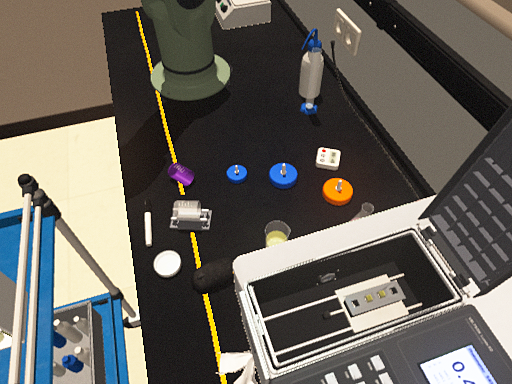

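Top view candidates are as follows. Stands: large blue at (211,219), small blue at (269,242) and orange at (155,174); I choose the large blue. Beakers: clear one in the cradle at (346,188) and purple at (344,258); I choose the clear one. Yellow liquid is at (253,122). A close crop will check this.

```bash
python3 - <<'E'
import cv2,numpy as np
t=cv2.imread("pics/top0.png");s=cv2.imread("pics/side0.png")
a=cv2.resize(t[155:220,305:380],None,fx=5,fy=5,interpolation=cv2.INTER_CUBIC)
b=cv2.resize(s[190:240,160:220],None,fx=6.5,fy=6.5,interpolation=cv2.INTER_CUBIC)
c=cv2.resize(t[195:245,185:245],None,fx=5,fy=5,interpolation=cv2.INTER_CUBIC)
im=np.zeros((600,790,3),np.uint8); im[:325,:375]=a; im[:325,385:775]=b; im[335:585,:300]=c
cv2.imwrite("pics/crop1.png",im)
E
cat > h.py <<'E'
import numpy as np
from scipy.spatial.transform import Rotation as R
from workcell import observe, imaging, bot
def rot(o):
    return R.from_euler('xyz',o).as_matrix()
def ray(f,u,v):
    d=np.array([(u-f['cx'])/f['fx'],(v-f['cy'])/f['fy'],1.]); return rot(f['orientation'])@d
def onz(f,u,v,z):
    d=ray(f,u,v); return f['eye']+d*(z-f['eye'][2])/d[2]
def proj(f,p):
    c=rot(f['orientation']).T@(np.asarray(p)-f['eye']); return f['fx']*c[0]/c[2]+f['cx'],f['fy']*c[1]/c[2]+f['cy']
E
python3 - <<'E'
from h import *
import cv2
f=imaging.grab_frame("top");g=imaging.grab_frame("side")
for n,f,rg in(("top",f,(slice(190,250),slice(180,245))),("side",g,(slice(150,195),slice(262,305)))):
    hsv=cv2.cvtColor(f["color"][rg],cv2.COLOR_RGB2HSV)
    m=((hsv[...,0]>100)&(hsv[...,0]<125)&(hsv[...,1]>150)&(hsv[...,2]>60)).astype(np.uint8)
    c=max(cv2.findContours(m,0,2)[0],key=cv2.contourArea)
    h=cv2.convexHull(c); (x,y),ax,an=cv2.fitEllipse(h); x+=rg[1].start;y+=rg[0].start
    print(n,x,y,ax,onz(f,x,y,.018))
E
```

```text
top 210.73587799072266 219.63005256652832 (38.356040954589844, 38.46265411376953) [0.52929359 0.14077356 0.018     ]
side 282.6445770263672 175.10337257385254 (26.416316986083984, 29.122739791870117) [0.53486767 0.13657221 0.018     ]
```

View pics/crop1.png

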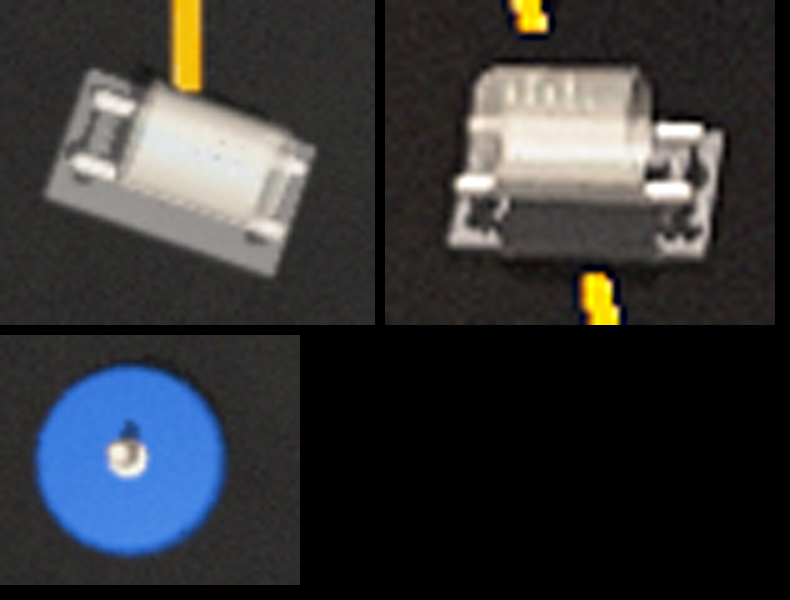

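The crop confirms that the clear beaker lies in the grey cradle, with its lip on the left at crop (140,132) and its bottom at (268,178). The large blue stand has its white peg at the centre.

```bash
cat >> h.py <<'E'
G=bot.tcp_to_grasp
def tool_R(az,down,flip=False):
    """tool z at azimuth az (rad), 'down' below horizontal; tool x in vertical plane, up (or down if flip)"""
    c,s=np.cos(az),np.sin(az)
    z=np.array([c*np.cos(down),s*np.cos(down),-np.sin(down)])
    x=np.array([c*np.sin(down),s*np.sin(down),np.cos(down)])
    if flip: x=-x
    return np.c_[x,np.cross(z,x),z]
def cmd(Rt,gp,msg=""):
    s=observe(); R0=rot(s['tool_rot']); p=gp+Rt[:,2]*G
    d=R0.T@(p-s['position']); w=np.degrees(R.from_matrix(R0.T@Rt).as_rotvec())
    print(msg,"mm",np.round(d*1000,1),"deg",np.round(w,1),"ang",round(np.linalg.norm(w),1))
E
python3 - <<'E'
from h import *
f=imaging.grab_frame("top")
P=lambda x,y,z:onz(f,305+(x+.5)/5-.5,155+(y+.5)/5-.5,z)
m=(P(160,80,.047)+P(120,185,.047))/2; b=(P(292,130,.047)+P(245,225,.047))/2
print("mouth",m,"bot",b,np.linalg.norm(m-b),np.degrees(np.arctan2(*(m-b)[1::-1])))
c=[P(*q,.008) for q in((90,68),(45,198),(275,277),(315,147))]
print("cradle",np.mean(c,0),"az",[np.degrees(np.arctan2(*(a-e)[1::-1])) for a,e in((c[0],c[3]),(c[1],c[2]))], [np.linalg.norm(c[0]-c[3]),np.linalg.norm(c[0]-c[1])])
for n,u,v,z in(("small",269,242,.015),("purple",344,258,.03),("yellow",253,125,.03)): print(n,onz(f,u,v,z))
az=np.mean([np.arctan2(*(a-e)[1::-1]) for a,e in((c[0],c[3]),(c[1],c[2]))])
Rt=tool_R(az,np.pi/4); g=(m+b)/2; print(az,g)
cmd(Rt,g-Rt[:,2]*.12,"pre")
E
```

```text
mouth [ 0.59681575 -0.09722347  0.047     ] bot [ 0.5784266  -0.14521244  0.047     ] 0.05139165207353947 69.03339768438683
cradle [ 0.58699331 -0.11885968  0.008     ] az [np.float64(68.9043203511671), np.float64(69.59568091604557)] [np.float64(0.09450951432937908), np.float64(0.05615316714693034)]
small [0.48364625 0.02658282 0.015     ]
purple [ 0.45061577 -0.11547195  0.03      ]
yellow [0.71673036 0.05400178 0.03      ]
1.2086405180645898 [ 0.58762117 -0.12121795  0.047     ]
pre mm [ 427.  -213.5   78.4] deg [ 17.2  42.7 -41.5] ang 62.0
```

Call:
{"api": "send_rows", "payload": {
  "plan": "0.427 -0.213 0.050 17 42.7 -41.5 0.085; 0.427 -0.213 0.050 17 42.7 -41.5 0.085; 0.427 -0.213 0.050 17 42.7 -41.5 0.085; 0.427 -0.213 0.050 17 42.7 -41.5 0.085; 0.427 -0.213 0.050 17 42.7 -41.5 0.085; 0.427 -0.213 0.050 17 42.7 -41.5 0.085; 0.427 -0.213 0.050 17 42.7 -41.5 0.085; 0.427 -0.213 0.050 17 42.7 -41.5 0.085; 0.427 -0.213 0.050 17 42.7 -41.5 0.085; 0.427 -0.213 0.050 17 42.7 -41.5 0.085"
}}

```text
clock: 1.13
position: [0.5239, -0.2386, 0.1515]
tool_rot: [3.14, -0.789, 1.208]
force: [1.9, -0.9, -0.7]
grip_width: 0.085
finger_force: 0.0
```

```bash
python3 - <<'E'
from h import *
s=observe();print(s['clock'],s['qpos'].round(2),s['qd'].round(2),s['position'])
Rt=tool_R(1.209,np.pi/4); g=np.array([.5876,-.1212,.047])
cmd(Rt,g-Rt[:,2]*.12,"pre")
E
```

```text
1.1333 [ 1.1   0.79 -0.56  1.63 -0.42  1.08  0.53] [-0.65 -0.07 -0.18  0.34 -0.23 -0.78 -0.48] [ 0.52386089 -0.23860004  0.15152265]
pre mm [19.5 17.9 66.3] deg [ 0.1 -0.2 -0. ] ang 0.2
```

Call:
{"api": "send_rows", "payload": {
  "plan": "0.005 0 0.02 0 0 0 0.085; 0.005 0 0.02 0 0 0 0.085; 0.005 0 0.02 0 0 0 0.085"
}}

```text
clock: 1.38
position: [0.5301, -0.2207, 0.1427]
tool_rot: [3.139, -0.784, 1.211]
force: [-0.1, -1.6, -0.2]
grip_width: 0.0848
finger_force: 0.0
```

```bash
cat >> h.py <<'E'
def wproj(f,s,p):
    T=f['tool_from_camera']; q=rot(s['tool_rot']).T@(np.asarray(p)-s['position'])
    c=T[:3,:3].T@(q-T[:3,3]); r=np.hypot(c[0],c[1]); th=np.arctan2(r,c[2])
    return f['cx']+f['fx']*th*c[0]/r, f['cy']+f['fy']*th*c[1]/r
E
python3 - <<'E'
from h import *
import cv2
s=observe();print(s['clock'],s['qpos'].round(2),s['position'],s['tool_rot'])
f=imaging.grab_frame("wrist"); im=f["color"][...,::-1].copy()
cv2.imwrite("pics/w1raw.png",im)
m=np.array([np.cos(1.209),np.sin(1.209),0]);n=np.array([-m[1],m[0],0]);g=np.array([.5876,-.1212,.047])
k=2; im=cv2.resize(im,None,fx=k,fy=k)[:, :]
def dot(p,c): u,v=wproj(f,s,p); cv2.circle(im,(int(k*u+.5),int(k*v+.5)),2,c,-1)
for e,r in((-.0285,.021),(.0285,.023)):
    for a in np.arange(0,2*np.pi,.3): dot(g+m*e+r*(np.cos(a)*n+np.sin(a)*np.array([0,0,1])),(0,0,255))
for e in(-.044,.044):
    for q in(-.013,.013): dot([*(np.array([.587,-.1189])+m[:2]*e+n[:2]*q),.025],(0,255,0))
for a in np.arange(0,6.28,.3): dot([.530+.038*np.cos(a),.140+.038*np.sin(a),.02],(0,255,255))
dot([.53,.14,.055],(0,0,255))
print(im.shape); cv2.imwrite("pics/w1.png",im[100:700,112:912])
cmd(tool_R(1.209,np.pi/4),g)
E
```

```text
1.3833 [ 1.08  0.79 -0.56  1.66 -0.42  1.04  0.52] [ 0.53009768 -0.22070803  0.14272029] [ 3.13946744 -0.78406083  1.21052981]
(768, 1024, 3)
 mm [ 13.7  17.7 167.8] deg [0.2 0.1 0. ] ang 0.2
```

View pics/w1.png

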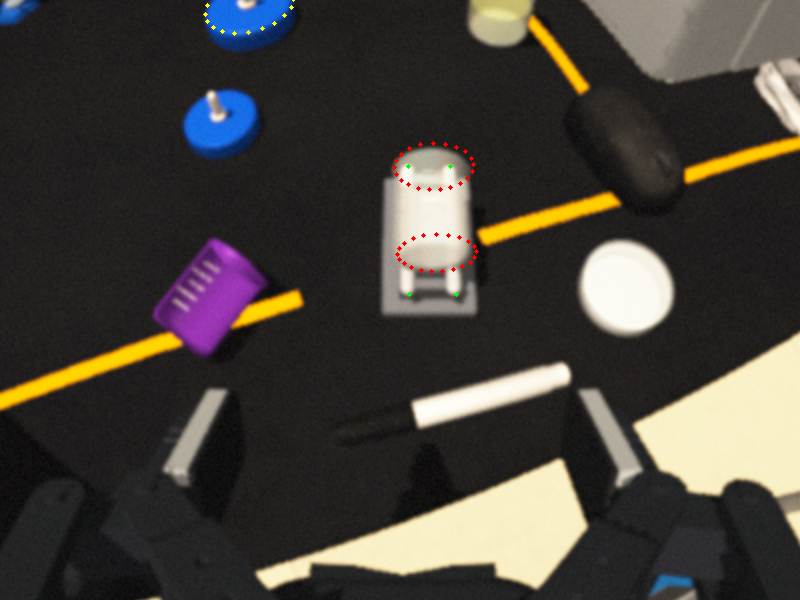

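The wrist picture shows the projected model matching the beaker, mouth at crop (433,165) and bottom at (436,252). The beaker sits about 4 px to the left, which is roughly 2 mm. The stand dots also fit. Approaching now.

Call:
{"api": "send_rows", "payload": {
  "plan": "0.014 0.016 0.03 0.2 0 0 0.085; 0.014 0.016 0.06 0.2 0 0 0.085; 0.014 0.016 0.09 0.2 0 0 0.085; 0.014 0.016 0.115 0.2 0 0 0.085; 0.014 0.016 0.135 0.2 0 0 0.085; 0.014 0.016 0.155 0.2 0 0 0.085; 0.014 0.016 0.170 0.2 0 0 0.085; 0.014 0.016 0.170 0.2 0 0 0.085; 0.014 0.016 0.170 0.2 0 0 0.085"
}}

```text
clock: 2.18
position: [0.5914, -0.1071, 0.0326]
tool_rot: [-3.141, -0.783, 1.209]
force: [0.5, -0.2, 0.7]
grip_width: 0.0849
finger_force: 0.0
```

```bash
python3 - <<'E'
from h import *
import cv2
s=observe();print(s['clock'],s['qpos'].round(2),s['position'],s['tool_rot'])
f=imaging.grab_frame("wrist"); im=f["color"][...,::-1]
cv2.imwrite("pics/w2.png",cv2.resize(im,None,fx=2,fy=2)[100:700,112:912])
g=np.array([.5876,-.1212,.047])+tool_R(1.209,np.pi/4)[:,1]*-.002
cmd(tool_R(1.209,np.pi/4),g)
E
```

```text
2.1833 [ 0.91  0.95 -0.6   1.75 -0.46  0.71  0.52] [ 0.59139024 -0.107111    0.03263107] [-3.1412316  -0.78327255  1.20874654]
 mm [ 0.  -1.  -1.1] deg [ 0.1  0.2 -0. ] ang 0.2
```

View pics/w2.png

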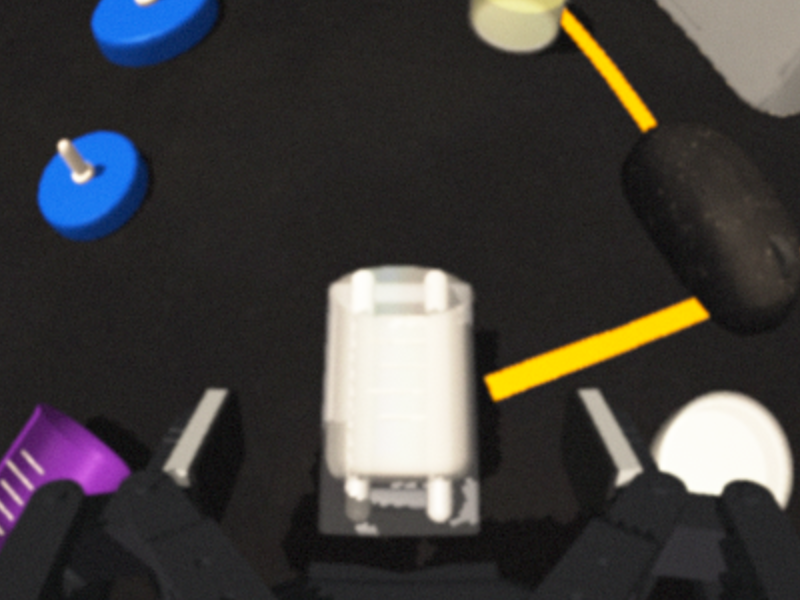

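The beaker is centred between the open fingers (x about 400, fingers at 205 and 605). Next I advance 4 mm and close.

Call:
{"api": "send_rows", "payload": {
  "plan": "0 0 0.004 0 0 0 0.085; 0 0 0.004 0 0 0 0.03; 0 0 0.004 0 0 0 0.03; 0 0 0.004 0 0 0 0.03; 0 0 0.004 0 0 0 0.03; 0 0 0.004 0 0 0 0.03; 0 0 0.004 0 0 0 0.03; 0 0 0.004 0 0 0 0.03; 0 0 0.004 0 0 0 0.03; 0 0 0.004 0 0 0 0.03",
  "grip_force": 45
}}

```text
clock: 3.07
position: [0.592, -0.1034, 0.0303]
tool_rot: [-3.141, -0.784, 1.21]
force: [-5.6, -1.5, 8.9]
grip_width: 0.0379
finger_force: 43.7
```

Call:
{"api": "send_rows", "payload": {
  "plan": "0.007 0 -0.007 0 0 0 0.03; 0.02 0 -0.02 0 0 0 0.03; 0.04 0 -0.04 0 0 0 0.03; 0.06 0 -0.06 0 0 0 0.03; 0.08 0 -0.08 0 0 0 0.03; 0.09 0 -0.09 0 0 0 0.03; 0.09 0 -0.09 0 0 0 0.03; 0.09 0 -0.09 0 0 0 0.03"
}}

```text
clock: 3.73
position: [0.5927, -0.1035, 0.1574]
tool_rot: [3.14, -0.783, 1.211]
force: [-0.5, -1.4, -1.3]
grip_width: 0.0378
finger_force: 44.0
```

```bash
python3 - <<'E'
from h import *
import cv2
s=observe();print(s['clock'],s['qpos'].round(2),s['position'],s['tool_rot'],s['force'])
f=imaging.grab_frame("wrist"); im=f["color"][...,::-1]
cv2.imwrite("pics/w3.png",cv2.resize(im,None,fx=2,fy=2)[100:700,112:912])
for az in(60,50,40,30): cmd(tool_R(np.radians(az),np.pi/4,True),np.array([.53,.14,.15]),az)
E
```

```text
3.7333 [ 0.91  0.75 -0.62  1.73 -0.5   0.88  0.4 ] [ 0.59265201 -0.10350462  0.15737786] [ 3.140008   -0.78259886  1.21083834] [-0.54759802 -1.38780472 -1.28576299]
60 mm [ 141.1 -142.1  168.3] deg [  -0.2  -10.  -173.1] ang 173.4
50 mm [ 140.7 -139.8  167.9] deg [  -0.2  -19.9 -165.2] ang 166.4
40 mm [ 140.  -137.7  167.2] deg [  -0.2  -29.  -156.7] ang 159.4
30 mm [ 139.1 -135.8  166.3] deg [  -0.2  -37.3 -147.8] ang 152.5
```

View pics/w3.png

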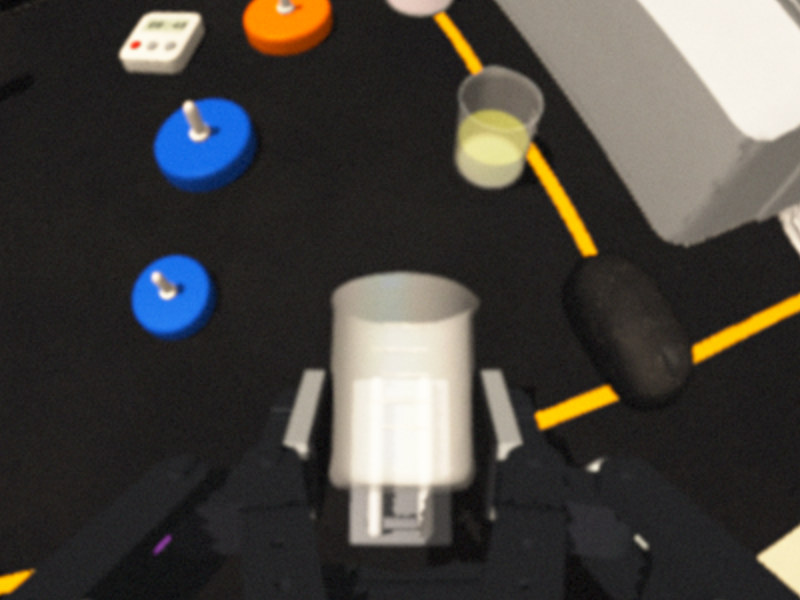

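The beaker is held (crop (403,380), mouth end up-image), and the stand peg is visible at (197,120). Before choosing the turned pose, I'll fit a kinematic model to check joint limits.

```bash
cat > kin.py <<'E'
from h import *
from scipy.optimize import least_squares
import itertools,json
D=[([1.05680929,.52202905,-.0363305,1.59998884,.02121366,1.0211014,-.11278177],[.26815,-.56414,.19662],[-3.14046,0,.4438]),
([1.1,.79,-.56,1.63,-.42,1.08,.53],[.52386,-.2386,.15152],[3.14,-.789,1.208]),
([1.08,.79,-.56,1.66,-.42,1.04,.52],[.5301,-.22071,.14272],[3.13947,-.78406,1.21053]),
([.91,.95,-.6,1.75,-.46,.71,.52],[.59139,-.10711,.03263],[-3.14123,-.78327,1.20875]),
([.91,.75,-.62,1.73,-.5,.88,.4],[.59265,-.1035,.15738],[3.14,-.7826,1.21084])]
Z=lambda a:R.from_euler('z',a).as_matrix(); Y=lambda a:R.from_euler('y',a).as_matrix()
def fk(P,S,q):
    d1,L1,L2,dt,y0,y7,a1,a2=P
    A=Z(y0+S[0]*q[0]); p=np.array([0,0,d1])+A@[a1,0,0]
    A=A@Y(q[1])@Z(S[1]*q[2]); p=p+A@[a2,0,L1]
    A=A@Y(q[3]); p=p+A@[-a2,0,0]; A=A@Z(S[2]*q[4]); p=p+A@[0,0,L2]
    A=A@Y(q[5])@Z(S[3]*q[6]+y7); return p+A[:,2]*dt,A
def res(P,S):
    o=[]
    for q,p,r in D:
        a,A=fk(P,S,q); o+=[*((a-p)*3),*(R.from_matrix(A.T@rot(r)).as_rotvec())]
    return np.array(o)
LIM=np.array([[-2.91,2.91],[-.3,2.13],[-1.5,1.42],[.17,2.43],[-1.26,4.41],[.16,1.93],[-2.52,2.52]])
def ik(P,S,q0,p,Rt,ref=.02):
    fun=lambda q:(lambda a,A:np.r_[(a-p)*5,R.from_matrix(A.T@Rt).as_rotvec(),ref*(q-q0)*.1])(*fk(P,S,q))
    s=least_squares(fun,np.clip(q0,LIM[:,0]+.03,LIM[:,1]-.03),bounds=(LIM[:,0]+.02,LIM[:,1]-.02)); return s.x,np.abs(s.fun[:6]).max()
E
python3 - <<'E'
from kin import *
s=observe(); 
best=None
for S in itertools.product((1,-1),repeat=4):
  for y0 in(0,-2.2):
   for y7 in(0,1.57,3.14,-1.57):
    r=least_squares(res,[.34,.46,.46,.3,y0,y7,0,0],args=(S,))
    if best is None or r.cost<best[0]: best=(r.cost,S,r.x)
print(best); c,S,P=best; json.dump([list(S),list(P)],open('kin.json','w'))
print(np.abs(res(P,S)).max())
q0=s['qpos']; rng=np.random.default_rng(0)
for az in range(0,100,15):
  Rt=tool_R(np.radians(az),np.pi/4,True); p=np.array([.53,.14,.10])+Rt[:,2]*G
  sol=[ik(P,S,q0,p,Rt)]+[ik(P,S,rng.uniform(LIM[:,0],LIM[:,1]),p,Rt,0) for _ in range(15)]
  print(az,sol[0][0].round(2),sol[0][1].round(4)); 
  for q in [x for x in sol[1:] if x[1]<1e-3][:2]: print("    ",q[0].round(2))
E
```

```text
(np.float64(0.008415699800919692), (-1, -1, -1, -1), array([ 0.31066561,  0.50428402,  0.45358283,  0.31211282, -0.05701138,
        1.5280085 ,  0.01094689, -0.02592619]))
0.06491225287244418
0 [ 0.4   0.99 -1.14  2.31  2.23  1.16 -0.6 ] 0.0
     [ 0.2   0.76 -0.84  2.31  2.26  0.91 -0.83]
     [-0.37  0.56 -0.11  2.31  2.51  0.58 -1.32]
15 [ 0.63  1.17 -1.29  2.33  2.34  1.06 -0.22] 0.0
     [-1.    0.76  0.86  2.33  3.76  0.72 -2.5 ]
     [-0.38  0.55  0.09  2.34  3.21  0.54 -1.7 ]
30 [ 0.8   1.29 -1.38  2.3   2.28  0.86  0.23] 0.0
     [ 0.51  0.76 -0.85  2.31  2.85  0.46 -0.69]
     [ 0.55  0.79 -0.89  2.31  2.78  0.47 -0.61]
45 [ 0.9   1.28 -1.36  2.23  2.04  0.58  0.7 ] 0.0
     [ 0.92  1.44 -1.47  2.23  2.    0.74  0.83]
     [ 0.83  1.07 -1.19  2.23  2.22  0.37  0.41]
60 [ 0.86  1.05 -1.14  2.13  1.13  0.18  1.7 ] 0.0
     [ 0.63  0.78 -0.77  2.13 -1.24  0.23 -2.34]
     [ 0.86  1.05 -1.14  2.13  1.14  0.18  1.7 ]
75 [ 0.28  0.68 -0.27  2.02 -1.12  0.69 -2.34] 0.0
     [ 0.89  1.15 -1.21  2.01  0.61  0.43  2.46]
     [ 0.39  0.71 -0.42  2.01 -1.02  0.61 -2.41]
90 [ 0.2   0.72 -0.17  1.88 -0.91  0.9  -2.35] 0.0
     [ 0.9   1.42 -1.43  1.87  0.83  0.84  2.5 ]
     [ 0.12  0.71 -0.07  1.88 -0.97  0.95 -2.31]
```

```bash
python3 - <<'E'
from kin import *
S,P=json.load(open('kin.json')); s=observe(); q0=s['qpos']
for az in(80,90,100,110):
  q=q0.copy(); gp=np.array([.53,.14,.16]); A=tool_R(np.radians(az),np.pi/4); p=gp+A[:,2]*G
  for a in range(0,181,20):
    q,e=ik(P,S,q,p,A@Z(np.radians(a)),.2)
    if a in(0,100,180): print(az,a,q.round(2),e.round(4))
  cmd(A,gp,az)
E
```

```text
80 0 [ 0.63  0.7  -0.76  1.96 -0.57  0.63  0.33] 0.0002
80 100 [ 0.36  0.59 -0.38  1.96 -0.89  0.78 -1.16] 0.0002
80 180 [ 0.18  0.56 -0.14  1.96 -1.01  0.88 -2.46] 0.0002
80 mm [ 148.1 -146.7  161.2] deg [ 7.5  0.1 -7.6] ang 10.7
90 0 [ 0.59  0.73 -0.73  1.87 -0.46  0.78  0.36] 0.0001
90 100 [ 0.32  0.63 -0.34  1.87 -0.77  0.91 -1.14] 0.0001
90 180 [ 0.13  0.6  -0.08  1.88 -0.91  1.01 -2.43] 0.0001
90 mm [ 147.7 -148.9  160.7] deg [ 14.6   0.1 -14.7] ang 20.7
100 0 [ 0.55  0.78 -0.72  1.78 -0.37  0.92  0.39] 0.0001
100 100 [ 0.28  0.67 -0.31  1.79 -0.67  1.04 -1.1 ] 0.0001
100 180 [ 0.08  0.65 -0.04  1.79 -0.82  1.14 -2.38] 0.0001
100 mm [ 147.  -150.9  160. ] deg [ 21.7   0.1 -21.7] ang 30.7
110 0 [ 0.51  0.82 -0.71  1.69 -0.28  1.06  0.44] 0.0002
110 100 [ 0.24  0.71 -0.29  1.7  -0.58  1.16 -1.06] 0.0001
110 180 [ 0.04  0.69 -0.    1.7  -0.74  1.25 -2.32] 0.0001
110 mm [ 146.  -152.8  159.1] deg [ 28.7   0.1 -28.8] ang 40.7
```

Call:
{"api": "send_rows", "payload": {
  "plan": "0.016 -0.017 0.018 3 0 -3 0.03; 0.048 -0.05 0.052 8 0 -8 0.03; 0.08 -0.083 0.087 14 0 -14 0.03; 0.11 -0.114 0.12 19 0 -19 0.03; 0.13 -0.135 0.141 22 0 -22 0.03; 0.146 -0.152 0.159 25 0 -25 0.03; 0.146 -0.152 0.159 25 0 -25 0.03; 0.146 -0.152 0.159 25 0 -25 0.03; 0.146 -0.152 0.159 25 0 -25 0.03; 0.146 -0.152 0.159 25 0 -25 0.03"
}}

```text
clock: 4.62
position: [0.5264, 0.1516, 0.1464]
tool_rot: [-3.138, -0.784, 1.824]
force: [-0.1, -0.7, -1.3]
grip_width: 0.0379
finger_force: 44.3
```

Call:
{"api": "send_rows", "payload": {
  "plan": "0 0 0 0 0 3 0.03; 0 0 0 0 0 9 0.03; 0 0 0 0 0 16 0.03; 0 0 0 0 0 23 0.03; 0 0 0 0 0 30 0.03; 0 0 0 0 0 37 0.03; 0 0 0 0 0 44 0.03; 0 0 0 0 0 51 0.03; 0 0 0 0 0 58 0.03; 0 0 0 0 0 60 0.03"
}}

```text
clock: 5.45
position: [0.527, 0.1507, 0.147]
tool_rot: [-2.427, -0.354, 0.636]
force: [0.5, 0.5, -0.1]
grip_width: 0.0377
finger_force: 44.3
```

```bash
python3 - <<'E'
from h import *
s=observe();print(s['clock'],s['qpos'].round(2),s['position'],s['grip_width'])
cmd(tool_R(np.radians(105),np.pi/4,True),np.array([.53,.14,.16]))
E
```

```text
5.45 [ 0.37  0.71 -0.45  1.77 -0.56  1.01 -0.43] [0.52700333 0.15072669 0.14695042] 0.03767605076452566
 mm [ 0.8 -1.1  1.6] deg [ -0.   -0.3 119.2] ang 119.2
```

Call:
{"api": "send_rows", "payload": {
  "plan": "0 0 0 0 0 7 0.03; 0 0 0 0 0 14 0.03; 0 0 0 0 0 21 0.03; 0 0 0 0 0 28 0.03; 0 0 0 0 0 35 0.03; 0 0 0 0 0 42 0.03; 0 0 0 0 0 49 0.03; 0 0 0 0 0 56 0.03; 0 0 0 0 0 60 0.03; 0 0 0 0 0 60 0.03"
}}

```text
clock: 6.28
position: [0.5269, 0.151, 0.1469]
tool_rot: [-2.432, 0.365, -0.137]
force: [-0.2, -0.2, 0.0]
grip_width: 0.0376
finger_force: 44.4
```

Call:
{"api": "send_rows", "payload": {
  "plan": "0 0 0 0 0 7 0.03; 0 0 0 0 0 14 0.03; 0 0 0 0 0 21 0.03; 0 0 0 0 0 28 0.03; 0 0 0 0 0 35 0.03; 0 0 0 0 0 42 0.03; 0 0 0 0 0 49 0.03; 0 0 0 0 0 56 0.03; 0 0 0 0 0 59 0.03; 0 0 0 0 0 59 0.03"
}}

```text
clock: 7.12
position: [0.5268, 0.1514, 0.147]
tool_rot: [-3.127, 0.783, -1.293]
force: [0.7, -0.6, -1.0]
grip_width: 0.0379
finger_force: 44.4
```

```bash
python3 - <<'E'
from h import *
import cv2
s=observe();print(s['clock'],s['qpos'].round(2),s['position'],s['tool_rot'],s['grip_width'])
Rt=rot(s['tool_rot']); gp=s['position']-Rt[:,2]*G; print("gp",gp)
cmd(tool_R(np.radians(105),np.pi/4,True),np.array([.53,.14,.16]))
out=np.zeros((600,800,3),np.uint8)
for i,n in enumerate(("side","top")):
    f=imaging.grab_frame(n); im=f["color"][...,::-1]; cv2.imwrite(f"pics/{n}4.png",im)
    u,v=[int(x) for x in proj(f,gp)]; k=5
    c=cv2.resize(im[v-40:v+40,u-40:u+40],None,fx=k,fy=k,interpolation=2)
    # model: inverted beaker, axis through gp, mid at gp
    for z,r in((-.0285,.023),(.0285,.021)):
        for a in np.arange(0,6.28,.25):
            x,y=proj(f,gp+[r*np.cos(a),r*np.sin(a),z]); cv2.circle(c,(int((x-u+40.5)*k),int((y-v+40.5)*k)),1,(0,0,255),-1)
    out[:400,400*i:400*i+400]=c
cv2.imwrite("pics/c4.png",out[:400])
f=imaging.grab_frame("wrist"); cv2.imwrite("pics/w4.png",f["color"][...,::-1])
E
```

```text
7.1167 [ 0.03  0.68  0.05  1.79 -0.85  1.16 -2.25] [0.52676166 0.15140515 0.14703471] [-3.12661026  0.78340352 -1.2929608 ] 0.03792878070003854
gp [0.5301113  0.1386393  0.16028247]
 mm [-0.8 -0.2  1.1] deg [-0.2 -0.1  0.7] ang 0.7
```

View pics/c4.png

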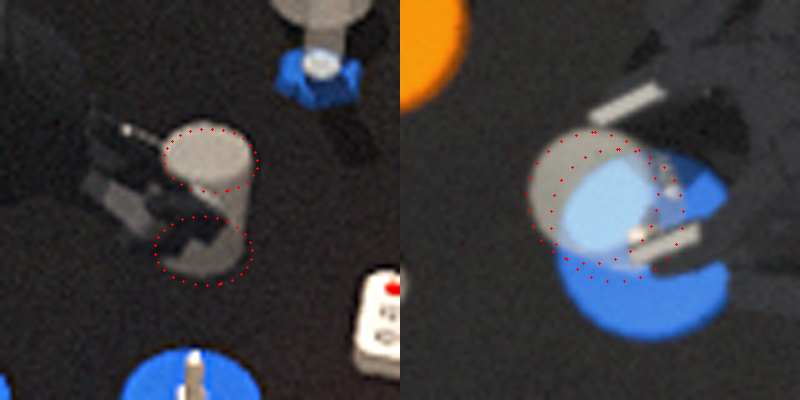

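The beaker hangs inverted and close to the model, about 1 px higher in the side view at (207,155). Both views put its axis within about 2 mm of the peg line, so I start down.

Call:
{"api": "send_rows", "payload": {
  "plan": "0.006 0 0.006 0 0 0.7 0.03; 0.016 0 0.016 0 0 0.7 0.03; 0.028 0 0.028 0 0 0.7 0.03; 0.04 0 0.04 0 0 0.7 0.03; 0.05 0 0.05 0 0 0.7 0.03; 0.06 0 0.06 0 0 0.7 0.03; 0.068 0 0.068 0 0 0.7 0.03; 0.072 0 0.072 0 0 0.7 0.03; 0.074 0 0.074 0 0 0.7 0.03; 0.074 0 0.074 0 0 0.7 0.03"
}}

```text
clock: 8.1
position: [0.5277, 0.1524, 0.0425]
tool_rot: [-3.138, 0.784, -1.309]
force: [0.4, -0.3, -1.0]
grip_width: 0.0378
finger_force: 44.5
```

```bash
python3 - <<'E'
from h import *
import cv2
s=observe();print(s['clock'],s['qpos'].round(2),s['position'],s['force'],s['grip_width'])
gp=s['position']-rot(s['tool_rot'])[:,2]*G; print("gp",gp)
out=np.zeros((400,800,3),np.uint8)
for i,n in enumerate(("side","top")):
    f=imaging.grab_frame(n); im=f["color"][...,::-1]
    u,v=[int(x) for x in proj(f,gp)]
    out[:,400*i:400*i+400]=cv2.resize(im[v-40:v+40,u-40:u+40],None,fx=5,fy=5,interpolation=2)
cv2.imwrite("pics/c5.png",out)
E
```

```text
8.1 [ 0.05  0.85  0.01  1.8  -0.91  1.03 -2.12] [0.52766297 0.15235782 0.04247009] [ 0.44464244 -0.34587421 -0.95808982] 0.037790843827333984
gp [0.53102635 0.13958714 0.05570971]
```

View pics/c5.png

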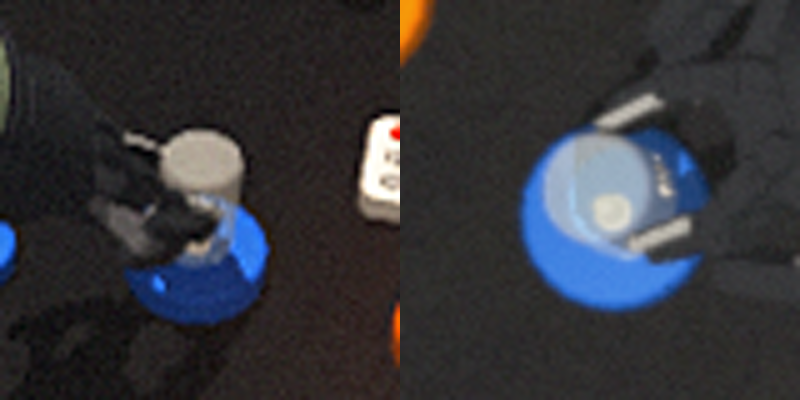

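```bash
python3 - <<'E'
from h import *
gp=np.array([.53103,.13959,.05571])
for n,c in(("side",(203,160)),("top",(597,192))):
    f=imaging.grab_frame(n);u,v=[int(x) for x in proj(f,gp)]
    o=400*(n=="top")
    px=u-40+(c[0]-o+.5)/5-.5, v-40+(c[1]+.5)/5-.5
    print(n,"beaker bottom if z=.087:",onz(f,*px,.087))
    k=proj(f,[.53,.14,.02]); print("foot centre expected crop",(k[0]-u+40)*5+o,(k[1]-v+40)*5)
E
```

```text
side beaker bottom if z=.087: [0.53024736 0.13854749 0.087     ]
foot centre expected crop 196.30229147966133 244.7312364427836
top beaker bottom if z=.087: [0.53191708 0.13919301 0.087     ]
foot centre expected crop 615.013889525897 210.90385726050968
```

The beaker's axis is within about 4 mm of the peg, which leaves ample clearance. Slow final lowering, watching the force.

Call:
{"api": "send_rows", "payload": {
  "plan": "0.001 0 0.001 0 0 0 0.03; 0.002 0 0.002 0 0 0 0.03; 0.003 0 0.003 0 0 0 0.03; 0.004 0 0.004 0 0 0 0.03; 0.005 0 0.005 0 0 0 0.03; 0.005 0 0.005 0 0 0 0.03; 0.005 0 0.005 0 0 0 0.03"
}}

```text
clock: 8.88
position: [0.5277, 0.1524, 0.0357]
tool_rot: [-3.138, 0.784, -1.309]
force: [-0.3, 0.0, -1.9]
grip_width: 0.038
finger_force: 44.5
```

Call:
{"api": "send_rows", "payload": {
  "plan": "0.0005 0 0.0005 0 0 0 0.03; 0.001 0 0.001 0 0 0 0.03; 0.0015 0 0.0015 0 0 0 0.03; 0.002 0 0.002 0 0 0 0.03; 0.002 0 0.002 0 0 0 0.03"
}}

```text
clock: 9.3
position: [0.5277, 0.1524, 0.0328]
tool_rot: [-3.138, 0.784, -1.308]
force: [0.4, -0.6, -1.6]
grip_width: 0.0379
finger_force: 44.5
```

Call:
{"api": "send_rows", "payload": {
  "plan": "0.0005 0 0.0005 0 0 0 0.03; 0.001 0 0.001 0 0 0 0.03; 0.001 0 0.001 0 0 0 0.03"
}}

```text
clock: 9.55
position: [0.5277, 0.1524, 0.0314]
tool_rot: [-3.138, 0.784, -1.309]
force: [0.4, -0.2, -1.6]
grip_width: 0.0377
finger_force: 44.5
```

Call:
{"api": "send_rows", "payload": {
  "plan": "0.0005 0 0.0005 0 0 0 0.03; 0.001 0 0.001 0 0 0 0.03; 0.001 0 0.001 0 0 0 0.03"
}}

```text
clock: 9.8
position: [0.5277, 0.1524, 0.03]
tool_rot: [-3.138, 0.784, -1.308]
force: [-1.2, 0.2, -1.6]
grip_width: 0.0382
finger_force: 44.5
```

```bash
python3 - <<'E'
from h import *
import cv2
f=imaging.grab_frame("wrist"); im=f["color"][...,::-1]
a=cv2.resize(im[100:384,156:356],None,fx=2,fy=2,interpolation=2)
g=imaging.grab_frame("side"); b=cv2.resize(g["color"][...,::-1][145:200,255:310],None,fx=7,fy=7,interpolation=2)
out=np.zeros((568,800,3),np.uint8); out[:,:400]=a; out[:385,405:790]=b
cv2.imwrite("pics/c6.png",out)
E
```

```text
(no output)
```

View pics/c6.png

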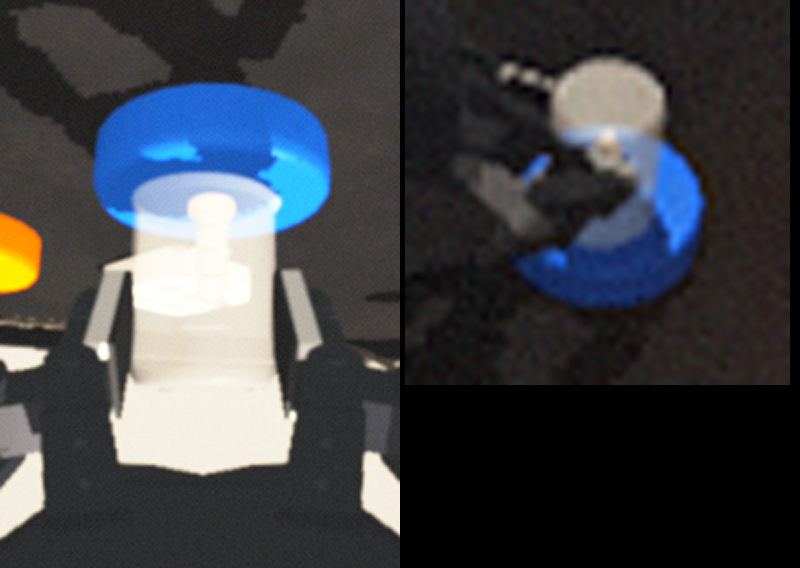

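The wrist crop (camera inverted) shows the peg inside the beaker, with the rim ellipse centred at (204,206) and the foot face spanning x 95 to 330, with its far edge at y = 237. A gap seems to remain, so I'll measure it.

```bash
python3 - <<'E'
from h import *
s=observe(); f=imaging.grab_frame("wrist")
gp=s['position']-rot(s['tool_rot'])[:,2]*G; print(gp)
def ring(c,r):
    q=np.array([wproj(f,s,np.array(c)+[r*np.cos(a),r*np.sin(a),0]) for a in np.arange(0,6.28,.05)])
    q=(q-[156,100])*2; return np.r_[q.min(0),q.max(0)].round(0)
for c in([.530,.140,.02],[.527,.140,.02],[.530,.145,.02]): print("foot",c,ring(c,.038))
for z in(.012,.016,.02,.024,.028,.032): print("rim",z,ring([gp[0],gp[1],z],.023), ring([gp[0],gp[1]+.003,z],.023))
E
```

```text
[0.53112416 0.13962719 0.04337167]
foot [0.53, 0.14, 0.02] [ 86. 141. 328. 241.]
foot [0.527, 0.14, 0.02] [ 95. 142. 337. 242.]
foot [0.53, 0.145, 0.02] [ 85. 150. 322. 245.]
rim 0.012 [132. 141. 276. 205.] [130. 146. 273. 208.]
rim 0.016 [131. 153. 277. 215.] [130. 158. 273. 218.]
rim 0.02 [130. 166. 277. 226.] [129. 171. 274. 229.]
rim 0.024 [130. 179. 278. 236.] [128. 183. 275. 239.]
rim 0.028 [129. 192. 279. 247.] [128. 197. 275. 250.]
rim 0.032 [128. 206. 279. 258.] [127. 210. 276. 261.]
```

Estimated gap is 2–3 mm. I continue in small steps.

Call:
{"api": "send_rows", "payload": {
  "plan": "0.0005 0 0.0005 0 0 0 0.03; 0.001 0 0.001 0 0 0 0.03; 0.001 0 0.001 0 0 0 0.03"
}}

```text
clock: 10.2
position: [0.5277, 0.1523, 0.0286]
tool_rot: [-3.138, 0.784, -1.309]
force: [0.9, -0.4, -2.0]
grip_width: 0.0379
finger_force: 44.5
```

Call:
{"api": "send_rows", "payload": {
  "plan": "0.0005 0 0.0005 0 0 0 0.03; 0.0008 0 0.0008 0 0 0 0.03; 0.0008 0 0.0008 0 0 0 0.03"
}}

```text
clock: 10.45
position: [0.5279, 0.1523, 0.0278]
tool_rot: [-3.138, 0.784, -1.308]
force: [-0.1, -2.7, 4.9]
grip_width: 0.0381
finger_force: 45.1
```

The force rose to about 6 N, so the rim is in contact. Releasing.

Call:
{"api": "send_rows", "payload": {
  "plan": "0 0 0 0 0 0 0.042; 0 0 0 0 0 0 0.046; 0 0 0 0 0 0 0.052; 0 0 0 0 0 0 0.06; 0 0 0 0 0 0 0.07; 0 0 0 0 0 0 0.08; 0 0 0 0 0 0 0.085; 0 0 0 0 0 0 0.085"
}}

```text
clock: 11.12
position: [0.5278, 0.1524, 0.0276]
tool_rot: [-3.138, 0.784, -1.308]
force: [-0.8, -0.6, 0.3]
grip_width: 0.0853
finger_force: 0.0
```

```bash
python3 - <<'E'
from h import *
import cv2
s=observe(); print(s['force'],s['grip_width'],s['position'])
f=imaging.grab_frame("wrist"); im=f["color"][...,::-1]
a=cv2.resize(im[100:384,156:356],None,fx=2,fy=2,interpolation=2)
g=imaging.grab_frame("side"); b=cv2.resize(g["color"][...,::-1][145:200,255:310],None,fx=7,fy=7,interpolation=2)
out=np.zeros((568,800,3),np.uint8); out[:,:400]=a; out[:385,405:790]=b
cv2.imwrite("pics/c7.png",out)
E
```

```text
[-0.75290836 -0.55376415  0.2581767 ] 0.085317008856642 [0.52776411 0.15241099 0.027583  ]
```

View pics/c7.png

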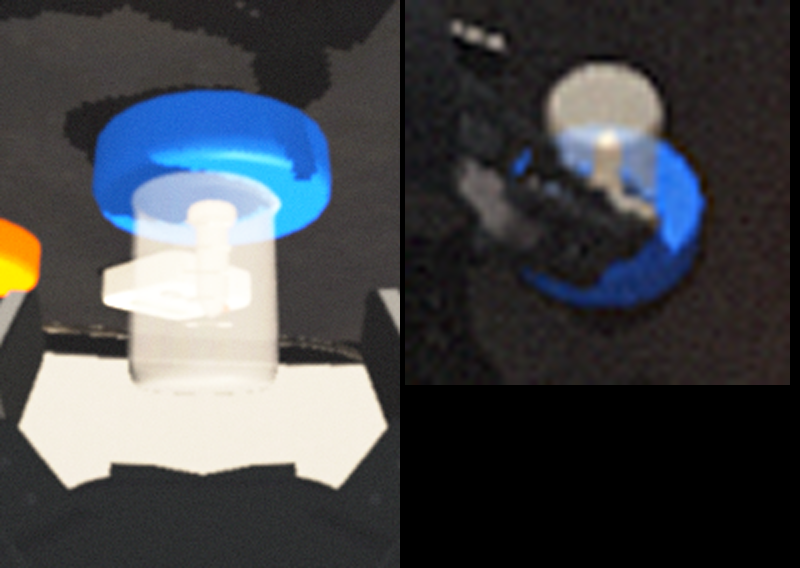

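The beaker stands upright over the peg with the fingers well clear. Its rim is at wrist crop (204,207) and its bottom at side crop (605,100). Retreating along -z.

Call:
{"api": "send_rows", "payload": {
  "plan": "0 0 -0.01 0 0 0 0.085; 0 0 -0.03 0 0 0 0.085; 0 0 -0.055 0 0 0 0.085; 0 0 -0.08 0 0 0 0.085; 0 0 -0.11 0 0 0 0.085; 0 0 -0.13 0 0 0 0.085; 0 0 -0.14 0 0 0 0.085; 0 0 -0.14 0 0 0 0.085; 0 0 -0.14 0 0 0 0.085; 0 0 -0.14 0 0 0 0.085"
}}

```text
clock: 12.05
position: [0.5522, 0.0579, 0.126]
tool_rot: [-3.14, 0.785, -1.308]
force: [-1.0, -0.3, 0.0]
grip_width: 0.0847
finger_force: 0.0
```

```bash
python3 - <<'E'
from h import *
import cv2
s=observe(); print(s['force'],s['qd'].round(3),s['position'])
f=imaging.grab_frame("side"); im=cv2.cvtColor(f["color"],cv2.COLOR_RGB2BGR); old=cv2.imread("pics/c7.png")[:385,405:790]
new=cv2.resize(im[145:200,255:310],None,fx=7,fy=7,interpolation=2)
print("bottom-disc diff",np.abs(new[70:130,160:240].astype(int)-old[70:130,160:240]).mean())
o=cv2.imread("pics/side0.png"); print("yellow diff",np.abs(im[220:247,265:292].astype(int)-o[220:247,265:292]).mean())
E
```

```text
[-0.97727185 -0.29977934  0.03570384] [-0.003  0.005 -0.001  0.     0.001  0.001  0.   ] [0.55221026 0.05793605 0.12599144]
bottom-disc diff 2.27
yellow diff 2.8340192043895747
```

Neither the beaker nor the yellow beaker has moved in the side view, and the arm is clear and still.

```bash
python3 -c "
from workcell import bot
print(bot.job_done())"
```

```text
the job is handed in; nothing more can be done
None
```

The small beaker is upside down over the peg on the large blue stand and released, the yellow beaker has not moved, and the job is handed in; the hand-in returned no verdict.

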